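Rock the tube block out of the dry block heater

TASK

The tube block of the dry block heater has to come out so that its well can be cleaned: draw back the sliding catch in front of it, then take the block by its upright lifting grip and rock it side to side while easing it up until it comes free. It sits tight between springs in the left and right walls, and a straight pull would bring the whole heater along, which must stay standing in its place. Finish while still holding the block, level and just clear above its well, and leave the things around alone.

Things in the scene. Friction and masses are not known exactly. Their poses are not given: they have to be found in the camera images.
- heater: white dry block heater, 214 (x) x 160 (y) x 60 mm high, loose on the worktop on rubber feet, about 1.7 kg. Origin on the worktop under the housing; own x points from the sloping control panel (front) to the back, y to its left, z up. Housing from x = -129 to +85 mm and y = -80 to +80 mm. The open well for the tube block is centred at x = +25, y = 0 mm.
- catch_grip (a point): middle of the upright black finger grip of the sliding catch, on the deck in front of the block: 22 (x) x 12 (y) mm, from 7 to 51 mm above the deck; this point is 35 mm above the deck, 95 mm above the worktop, at x = -50 mm in the heater's frame when shut; axes as the heater's. Take it across its 12 mm (along the heater's y).
- catch (a joint): travel of the sliding catch in m: 0 shut, its tongue over the ledge on the front of the block; drawn straight along the heater's -x, away from the block, against about 2 N of friction, to a stop at 0.022; it stays where it is left. Draw it back at least 0.015: the tongue is clear of the block from 0.009 on.
- block_grip (a point): middle of the tube block's black lifting grip, a flat upright paddle 40 (x) x 12 (y) x 30 (z) mm on a thin stem; with the block home it is 112 mm above the worktop, at x = +30, y = 0 mm in the heater's frame. The paddle's lower edge is 15 mm above the top of the block. Axes as the block's. Take it across its 12 mm (along the heater's y).
- block_base (a point): centre of the underside of the aluminium tube block (72 x 60 x 50 mm, about 0.45 kg, eight round holes in its top), 80 mm below and 5 mm in front (-x) of block_grip. With the block home it is 32 mm above the worktop, 28 mm below the mouth of the well, on a narrow hot plate. Axes: x, y as the heater's, z up through the grip.
- well_mouth (a point): centre of the well's mouth (76 (x) x 66 (y) mm), level with the top of the heater, 60 mm above the worktop; axes as the heater's.
- strip_mid (a point): point midway between the two spring strips, 8 mm below the well's mouth, 60 mm below block_grip with the block home. The strips, round bars along x in the well's side walls (y = +33 and -33 mm), press on the block with about 18 N each; each resists sliding with about 11 N, so a straight pull lifts the whole heater. The block's underside passes the strips after 20 mm of rise.
- block: the tube block as a whole; origin as block_base. To free it, turn it with the gripper about the heater's x axis through strip_mid, 0.06 to 0.12 rad to one side, then to the other, and so on, raising it only 2 to 4 mm per swing from side to side: one side then slips up while the other slips down and the heater stays. More tilt than about 0.15 presses it on the well's walls at first.
- bottle: brown bottle with a blue cap, 38 mm wide, 70 mm high, standing on the left of the heater; origin at its underside. Leave alone.
- timer: bench timer lying flat, 62 x 66 x 18 mm, on the right of the heater; origin at its underside. Leave alone.
- dish: covered round dish, 62 mm wide, 16 mm high, on the right of the heater towards the back; origin at its underside. Leave alone.
There are look-alikes about, which are no part of the job. Leave any purple look-alike of the block alone.

How it is judged:
On the way, in this order (a step that is already met when the one before it is completed fails the run):
1. the catch is drawn back, clear of the block, with the block still home (value of joint catch above 0.011 m and z of block_base in the frame of well_mouth below -0.023 m), for 0.2 s.
2. the block is rocked to a side in its well (angle between the z axis of block_base and the z axis of heater, either way round above 0.03 rad and z of block_base in the frame of well_mouth below -0.008 m).
3. the block is out of its well, held in the fingers, and the heater stands on the worktop (z of block_base in the frame of well_mouth above 0.003 m and contact force between block and the fingers above 1 N and height (world z) of heater below 0.005 m), for 0.1 s.
At the end, for the whole second after the job is handed in: Block held by its lifting grip, touching nothing else, underside 4 to 70 mm above the well mouth, within 30 mm of centred, upright within 0.15 rad; catch still drawn back; heater at rest flat on the worktop within 40 mm of its start (z of block_base in the frame of well_mouth between 0.004 and 0.07 m and horizontal distance between block_base and well_mouth below 0.03 m and angle between block_base's own z axis and vertical below 0.15 rad and contact force between block and the fingers above 1 N and contact force between block and heater below 0.1 N and linear speed of heater below 0.02 m/s and distance between block_grip and the grasp point below 0.04 m and height (world z) of heater below 0.005 m and angle between heater's own z axis and vertical below 0.05 rad and value of joint catch above 0.009 m and distance of heater from where it was at the start of the episode below 0.04 m); the arm keeps its last pose, push and grip.
It fails at once if the heater is lifted off the worktop or tipped (height (world z) of heater above 0.012 m or angle between heater's own z axis and vertical above 0.15 rad).
It fails at once if the heater is dragged out of its place (distance of heater from where it was at the start of the episode above 0.05 m).
It fails at once if a thing standing around is pushed away or knocked over (distance of any of bottle, timer, dish from where it was at the start of the episode above 0.03 m or angle between bottle's own z axis and vertical above 0.5 rad).
It also fails if it takes over 58 s, if anything falls off the work surface, if the arm or the gripper's body presses on something with over 40 N, if the wrist force passes 120 N, or if a joint passes its speed limit or range.

ROBOT

A 6-joint arm with a two-finger parallel gripper is mounted at the origin on a cart in front of the work surface, level with it; the furniture and walls round the work are solid. World frame = base frame: x ahead of the robot, y to its left, z up, the work surface at z = 0. Lengths are in m, angles in rad, forces in N, time in s.
With the tool pointing down it reaches from about 0.325 to 0.775 m from the base axis. Payload 5.5 kg.
Tool frame: the origin (TCP) lies midway between the tips of the shut fingers; the grasp point (between the pads) lies 19 mm behind it; z points along the fingers, y is the line along which they close (so a half turn about z gives the same grasp; the last joint's range is limited). The gripper opens to 88 mm and grips with 3 to 60 N. Pads are 20 mm wide; open, the fingers measure 115 mm over their backs; the gripper's body (75 mm by 178 mm) begins 61 mm behind the grasp point.
Start: joints at [1.169, 0.091, 1.231, -0, 1.82, -0.057], TCP at [0.203, 0.565, 0.223] pointing down, gripper open.
Joint ranges: [-2.87, 2.87], [-0.86, 2.18], [0.17, 2.46], [-1.51, 4.65], [0.06, 2.69], [-2.65, 2.65]. Speed limits (rad/s): [2.57, 2.57, 3.01, 3.14, 3.14, 3.14].

INTERFACE

Orientations are given as a 3x3 rotation matrix whose columns are the frame's x, y, z axes.
In Python, from workcell import r gives the robot as it stands.
- The arm moves only by the shell command python3 -m jog 'ROWS' [FORCE]. ROWS is JSON, a list of rows, each a list of 3 entries, a list of its own where there are three numbers: the gripper command: -1 is shut, 1 is fully open, values between are in proportion, then the shift along the world's x, y, z in mm, then the turn about the world's z in degrees. A call has 1 to 20 rows; each row shifts and turns the commanded pose from where the row before left it; what a row does not reach is not made up. A row lasts 1/8 s, in which the tool goes at most 62.5 mm and 10.7 degrees, less where a joint would pass 70% of its speed; a pose out of reach is approached as far as the arm can. A call is refused whole if a number of a shift passes 62.5 or a number of a turn 10.7, either way. A call with a gripper value outside its range is refused whole. The fingers move at their own pace and stop on an object; FORCE is the grip in N (left out, the last holds). Time passes only in rows, so rows that do not move let the fingers close. It gives the time, the measured TCP pose, the force, the opening and the grip force at its end, in the units of the state.
- r.observe(): the state, without advancing time (a new reading comes with each control period).
- r.grab_frame(name): name is "side" or "top" or "wrist"; returns the picture (384x512x3 uint8, red, green, blue); there is no depth.
- r.camera_model(name): a dict with "vertical_fov" (degrees; the focal length in pixels is half the picture's height over the tangent of half this angle, whatever the lens; pixels are square), "cx", "cy" (the principal point, pixels), "T" (4x4, takes a point from camera to world coordinates); the wrist camera has in their place "T_tool_cam" (4x4, takes a point from camera to tool coordinates, whose origin is the TCP and whose axes are the flange's). Camera axes: x right, y up, looking along -z (the intrinsics and any distortion apply to the point x, -y, -z); pixel columns grow to the right and rows downward; lengths in m; the calibration is good to about 2 mm. A picture is of the moment at which its call begins: read the wrist's pose just before it. camera_model takes no time and is no camera call.
- r.sign_off(): hands the job in; it is judged then, once.
The state is a dict: "time": time; "q": joint angles; "joint_velocities": joint speeds; "tau": joint torques, N m; "tcp_pos": TCP position; "tcp_rot": TCP orientation; "ft_force": force on the tool from outside, world axes, zero at the start; "ft_torque": the same for the moment, N m; "grip_width": opening from 0.0 (shut) to 1.0 (fully open); "grip_force": force on a finger pad.
Only numpy, scipy, OpenCV 4.12 (cv2) and the standard library are available. Lean on these libraries where they do the work, as an engineer would, in place of code of your own. Each camera call takes 0.05 s, during which the arm holds its last target. There are 200 camera calls.

## Working session

There is one attempt and no reset: what is moved stays moved. The work goes in short steps, Python scripts to look and compute and a shell command to move; the robot and the scene stay as the last step left them, time stands still between calls to the robot, and variables do not carry over. Pictures are saved under pics/ and viewed, at most 10 in all, crops included, and the job is handed in when it is done.

```bash
mkdir -p pics; python3 - <<'E'
from workcell import r
import cv2
for n in("side","top"):
    im=r.grab_frame(n)[:,:,::-1]; cv2.imwrite(f"pics/{n}0.png",cv2.resize(im,(800,600),interpolation=cv2.INTER_CUBIC))
    m=r.camera_model(n); print(m)
print(r.camera_model("wrist")); o=r.observe(); print(o)
E
```

```text
{'vertical_fov': 54.548429637631585, 'cx': 256.9522892180747, 'cy': 187.48989237583828, 'T': array([[-0.99955254, -0.01695703,  0.02464118,  0.55771366],
       [ 0.02925675, -0.38274476,  0.92339076,  1.03393959],
       [-0.00622668,  0.92369849,  0.3830696 ,  0.43816213],
       [ 0.        ,  0.        ,  0.        ,  1.        ]])}
{'vertical_fov': 51.19968001181537, 'cx': 254.92458930045692, 'cy': 193.49204915857865, 'T': array([[-4.34859203e-02,  9.75631482e-01, -2.15063214e-01,
         3.01898350e-01],
       [-9.99053848e-01, -4.25998685e-02,  8.75558018e-03,
         1.98523456e-01],
       [-6.19444968e-04,  2.15240476e-01,  9.76560881e-01,
         1.23801608e+00],
       [ 0.00000000e+00,  0.00000000e+00,  0.00000000e+00,
         1.00000000e+00]])}
{'vertical_fov': 61.99505080400647, 'cx': 260.45324117705616, 'cy': 191.14954130353436, 'T_tool_cam': array([[ 7.63759695e-04,  9.68964700e-01,  2.47197950e-01,
         6.62164712e-02],
       [ 9.99999707e-01, -7.29934261e-04, -2.28476572e-04,
         5.49111370e-04],
       [-4.09474801e-05,  2.47198052e-01, -9.68964974e
[... 216 characters left out ...]
    1.81978454e+00, -5.67121419e-02]), 'joint_velocities': array([ 0.00021298, -0.00071103, -0.00236161,  0.0001405 ,  0.00029481,
       -0.00095442]), 'tau': array([ 2.65179646e-03, -4.47858775e+01, -4.07567132e+01,  7.00245076e-02,
        2.85997102e-02, -8.90826936e-05]), 'tcp_pos': array([0.20270531, 0.56444912, 0.22165719]), 'tcp_rot': array([[-9.41147934e-01,  3.37994287e-01, -6.54043692e-04],
       [ 3.37994907e-01,  9.41146672e-01, -1.54440359e-03],
       [ 9.35514521e-05, -1.67457569e-03, -9.99998594e-01]]), 'ft_force': array([-0.0937609 , -0.24646189, -0.67906838]), 'ft_torque': array([ 0.02011491,  0.02238994, -0.0312756 ]), 'grip_force': 0.0, 'grip_width': 1.0001689331475838}
```

View pics/top0.png

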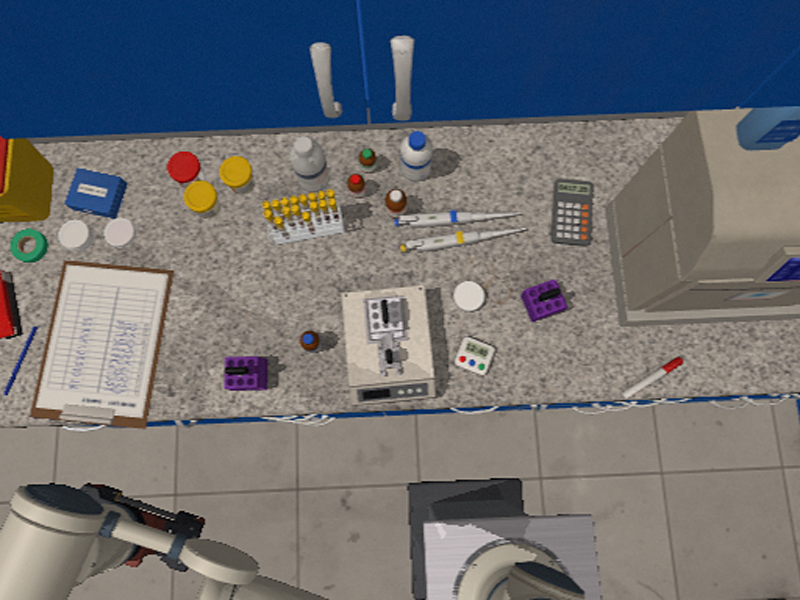

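View pics/side0.png

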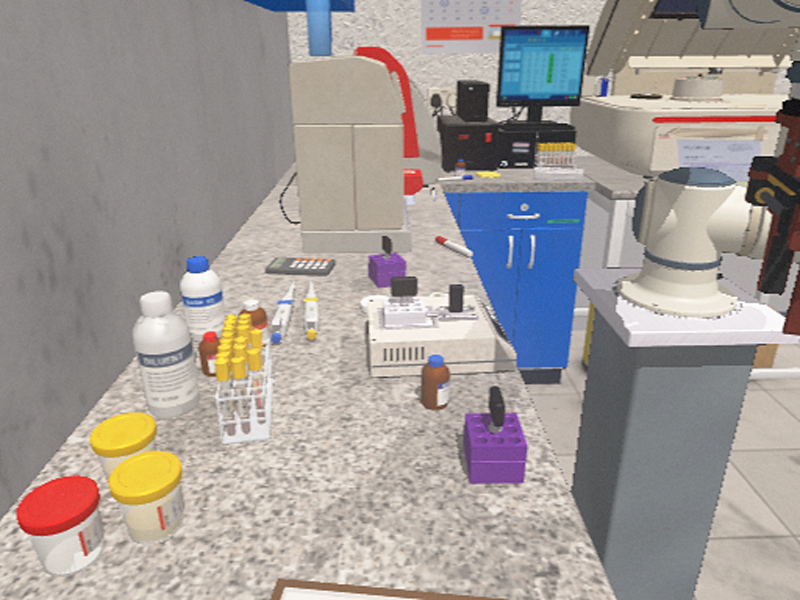

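Top: heater at (390,345), paddle about (391,307), catch grip about (389,355), bottle (310,341), timer (475,355), dish (469,296), purple decoys at (245,373) and (544,300). Side: paddle middle (404,286), catch grip middle (456,298).

```bash
cat > h.py <<'E'
from workcell import r
import numpy as np, cv2
def ray(n,u,v,T=None):
    m=r.camera_model(n); f=192/np.tan(np.radians(m["vertical_fov"]/2))
    T=m["T"] if T is None else T
    d=T[:3,:3]@np.array([(u-m["cx"])/f,-(v-m["cy"])/f,-1]); return T[:3,3],d/np.linalg.norm(d)
def tri(rays):
    A=sum(np.eye(3)-np.outer(d,d) for c,d in rays); b=sum((np.eye(3)-np.outer(d,d))@c for c,d in rays)
    p=np.linalg.solve(A,b); return p,[np.linalg.norm((np.eye(3)-np.outer(d,d))@(p-c)) for c,d in rays]
def onz(ry,z): c,d=ry; return c+d*(z-c[2])/d[2]
def wT():
    o=r.observe(); T=np.eye(4); T[:3,:3]=o["tcp_rot"]; T[:3,3]=o["tcp_pos"]; return T@r.camera_model("wrist")["T_tool_cam"]
E
python3 - <<'E'
from h import *
s=1.5625
for a,b in(((391,307),(404,286)),((389,355),(456,298))): print(tri([ray("top",a[0]/s,a[1]/s),ray("side",b[0]/s,b[1]/s)]))
c=[onz(ray("top",x/s,y/s),.06) for x,y in((342,291),(426,287),(433,383),(352,388))]; print(c)
im=r.grab_frame("top")[:,:,::-1]; cv2.imwrite("pics/t1.png",cv2.resize(im[170:270,200:330],None,fx=6,fy=6,interpolation=cv2.INTER_CUBIC))
im=r.grab_frame("side")[:,:,::-1]; cv2.imwrite("pics/s1.png",cv2.resize(im[165:265,225:355],None,fx=6,fy=6,interpolation=cv2.INTER_CUBIC))
E
```

```text
(array([0.53712608, 0.20291175, 0.1063521 ]), [np.float64(0.005668397440429367), np.float64(0.005668397440429516)])
(array([0.45410144, 0.21019016, 0.08696362]), [np.float64(0.0024751756605025806), np.float64(0.0024751756605027185)])
[array([0.58850278, 0.2958232 , 0.06      ]), array([0.58936764, 0.13307608, 0.06      ]), array([0.40389969, 0.12978746, 0.06      ]), array([0.40119792, 0.28164083, 0.06      ])]
```

View pics/t1.png

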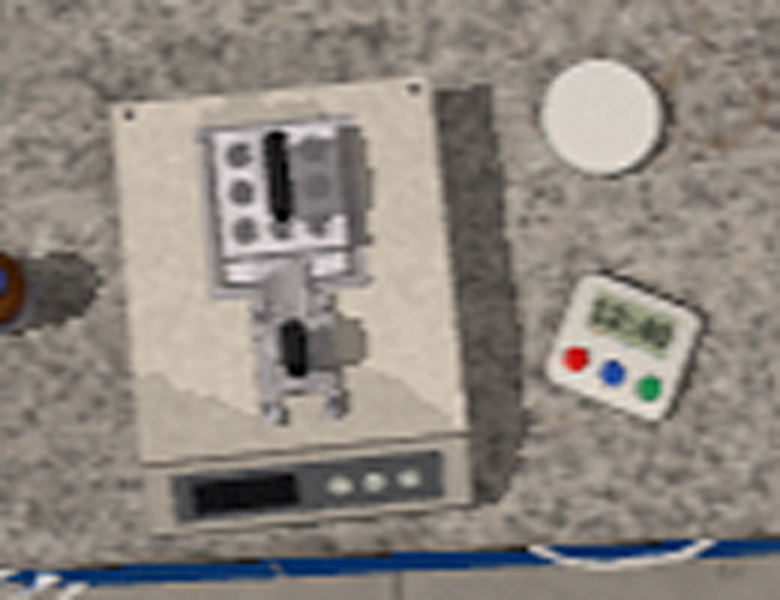

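View pics/s1.png

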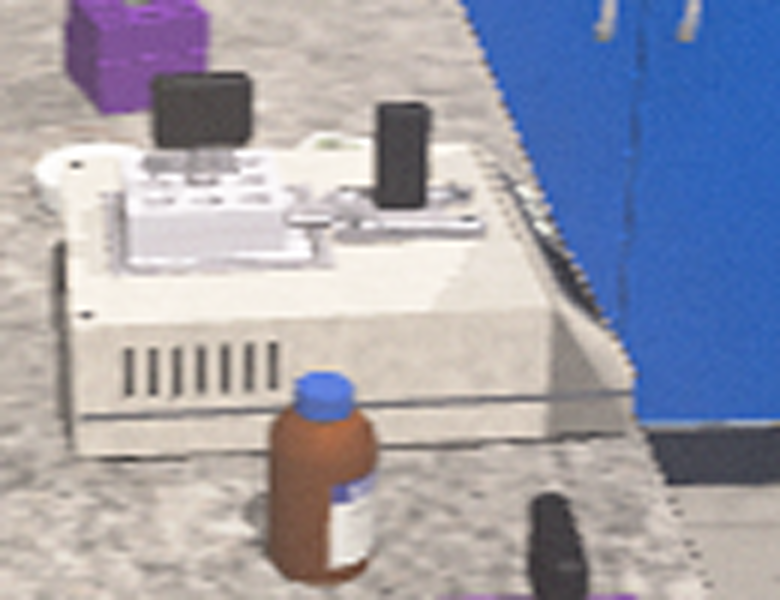

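```bash
python3 - <<'E'
from h import *
t=lambda x,y:ray("top",200+x/6,170+y/6)
s=lambda x,y:ray("side",225+x/6,165+y/6)
for a,b in(((279,177),(202,109)),((294,348),(402,154))): print(tri([t(*a),s(*b)]))
P=[onz(t(*p),.06)[:2] for p in((112,103),(430,78),(467,432),(142,462),(127,115),(414,90))]
print(np.round(P,4))
for i,j in((3,0),(2,1),(1,0),(5,4)):
    d=P[j]-P[i]; print(np.degrees(np.arctan2(d[1],d[0])),np.hypot(*d))
for p,z in(((293,323),.111),((275,133),.127),((283,218),.112),((294,372),.09)): print(onz(t(*p),z))
E
```

```text
(array([0.53276644, 0.21349109, 0.10910794]), [np.float64(0.00111407563691426), np.float64(0.0011140756369141934)])
(array([0.45274268, 0.20999821, 0.08681433]), [np.float64(0.0015219613551458518), np.float64(0.0015219613551459845)])
[[0.5857 0.2965]
 [0.5916 0.1359]
 [0.4129 0.1272]
 [0.4052 0.2862]
 [0.5791 0.2891]
 [0.5857 0.1443]]
3.2637234673174342 0.18070697779689573
2.7916127955767074 0.17892170984599995
92.12484658774561 0.1607393863699679
92.61678492302984 0.14500846550178723
[0.46292361 0.20948378 0.111     ]
[0.55155095 0.21419913 0.127     ]
[0.51330767 0.21220616 0.112     ]
[0.44229301 0.21015998 0.09      ]
```

```bash
python3 -m jog '[[0,[25,-35,0],-6.7],[0,[25,-35,0],-6.7],[0,[25,-35,0],-6.7],[0,[25,-35,0],-6.7],[0,[25,-35,0],-6.7],[0,[25,-35,0],-6.7],[0,[25,-35,0],-6.7],[0,[25,-35,0],-6.7],[0,[25,-35,0],-6.7],[0,[25,-40,0],-7.3],[0,[0,0,0],0],[0,[0,0,0],0]]' 10
python3 - <<'E'
from h import *
o=r.observe();R=o["tcp_rot"];print(o["tcp_pos"],np.degrees(np.arctan2(R[1,1],R[0,1])),o["ft_force"])
T=wT(); np.save("T1.npy",T); cv2.imwrite("pics/w1.png",cv2.resize(r.grab_frame("wrist")[:,:,::-1],(800,600),interpolation=cv2.INTER_CUBIC))
E
```

```text
time: 1.7
tcp_pos: [0.4526, 0.2099, 0.2225]
tcp_rot: [[-0.047, 0.999, -0.001], [0.999, 0.047, 0.0], [0.0, -0.0, -1.0]]
ft_force: [0.1, 0.6, 0.1]
grip_width: 0.503
grip_force: 0.0
[0.45259139 0.20992005 0.22250299] 2.6807292815137 [0.12553066 0.57098266 0.13650188]
```

View pics/w1.png

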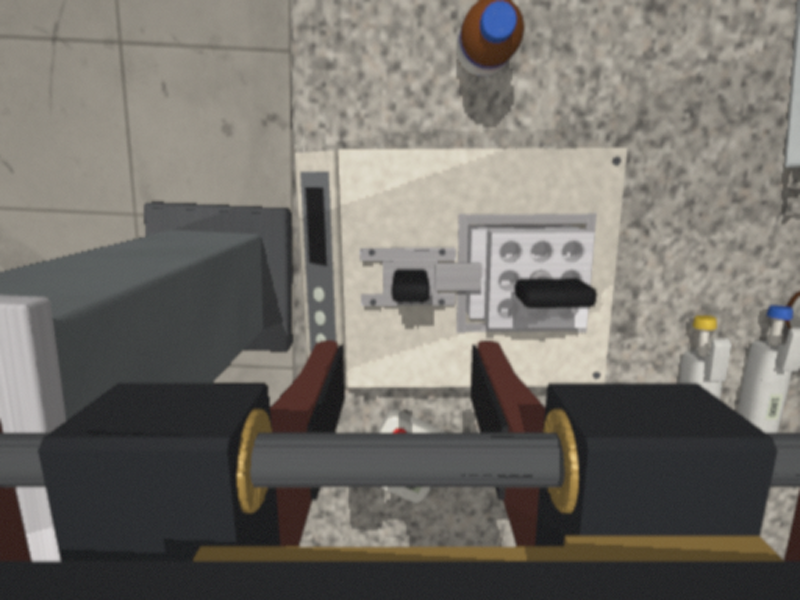

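```bash
python3 - <<'E'
from h import *
T=np.load("T1.npy");s=1.5625
for u,v,z in((393,295,.111),(429,295,.111),(517,299,.127),(595,299,.127),(616,160,.06),(597,375,.06),(338,150,.06),(345,388,.06),(493,232,.082),(585,327,.082)): print(u,v,onz(ray("wrist",u/s,v/s,T),z))
E
```

```text
393 295 [0.44582871 0.2091857  0.111     ]
429 295 [0.46616203 0.21015463 0.111     ]
517 299 [0.5122754 0.2141034 0.127    ]
595 299 [0.55383772 0.21608403 0.127     ]
616 160 [0.5811719  0.29038563 0.06      ]
597 375 [0.58973022 0.14578332 0.06      ]
338 150 [0.40684097 0.28811709 0.06      ]
345 388 [0.41393429 0.12756096 0.06      ]
493 232 [0.504244   0.24416177 0.082     ]
585 327 [0.568069   0.18687712 0.082     ]
```

```bash
python3 -m jog '[[0,[2,0,-30],0.3],[0,[0,0,-30],0],[0,[0,0,-30],0],[0,[0,0,-30],0],[0,[0,0,-26],0],[0,[0,0,0],0],[-1,[0,0,0],0],[-1,[0,0,0],0],[-1,[0,0,0],0],[-1,[0,0,0],0],[-1,[0,0,0],0]]' 10
```

```text
time: 3.12
tcp_pos: [0.4547, 0.2102, 0.0782]
tcp_rot: [[-0.052, 0.999, 0.0], [0.999, 0.052, 0.001], [0.001, 0.001, -1.0]]
ft_force: [-4.3, 0.6, 5.6]
grip_width: 0.251
grip_force: 10.0
```

```bash
python3 -m jog '[[-1,[-4,-0.2,0],0],[-1,[-4,-0.2,0],0],[-1,[-4,-0.2,0],0],[-1,[-4,-0.2,0],0],[-1,[-3,-0.2,0],0],[-1,[0,0,0],0],[-1,[0,0,0],0]]' 10
```

```text
time: 4.0
tcp_pos: [0.4364, 0.2092, 0.0781]
tcp_rot: [[-0.051, 0.999, 0.003], [0.999, 0.051, 0.001], [0.001, 0.003, -1.0]]
ft_force: [0.1, 1.4, 6.1]
grip_width: 0.251
grip_force: 10.0
```

```bash
python3 -m jog '[[0,[0,0,0],0],[0,[0,0,0],0],[0,[0,0,0],0],[0,[0,0,25],0],[0,[0,0,25],0],[0,[0,0,25],0],[0.5,[32,1.7,0],0],[0.5,[32,1.8,0],0],[0.5,[32.5,1.8,0],0],[0.5,[0,0,0],0],[0.5,[0,0,0],0]]' 10
python3 - <<'E'
from h import *
o=r.observe();print(o["tcp_pos"],o["ft_force"],o["grip_width"])
a=r.grab_frame("side")[150:250,225:355,::-1]; b=r.grab_frame("wrist")[:,:,::-1][100:300,200:460]
cv2.imwrite("pics/v2.png",np.hstack([cv2.resize(a,(400,308),interpolation=cv2.INTER_CUBIC),cv2.resize(b,(400,308),interpolation=cv2.INTER_CUBIC)]))
E
```

```text
time: 5.38
tcp_pos: [0.5317, 0.2139, 0.1512]
tcp_rot: [[-0.051, 0.999, -0.001], [0.999, 0.051, -0.0], [-0.0, -0.001, -1.0]]
ft_force: [0.1, 1.0, -0.6]
grip_width: 0.754
grip_force: 0.0
[0.53172622 0.21390081 0.15115987] [ 0.08095309  0.96869595 -0.57567205] 0.7539112693006311
```

View pics/v2.png

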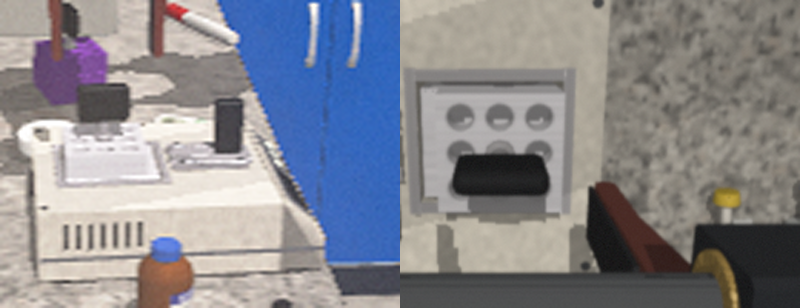

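The catch is drawn back (grip now at (229,125) in the left half, gap to the block); fingers straddle the paddle (104,103). Descend and grip lengthwise, so the paddle can pivot about heater x.

```bash
python3 -m jog '[[0.5,[1,0.3,-20],0],[0.5,[0,0,-20],0],[0.5,[0,0,-20],0],[0.5,[0,0,0],0],[-1,[0,0,0],0],[-1,[0,0,0],0],[-1,[0,0,0],0],[-1,[0,0,0],0],[-1,[0,0,0],0],[-1,[0,0,0],0]]' 25
```

```text
time: 6.72
tcp_pos: [0.5344, 0.2144, 0.0927]
tcp_rot: [[-0.051, 0.999, 0.003], [0.999, 0.051, 0.001], [0.001, 0.003, -1.0]]
ft_force: [5.2, 0.4, 2.0]
grip_width: 0.454
grip_force: 25.0
```

```bash
python3 -m jog '[[-1,[-0.5,0,0],0],[-1,[0,1,0.3],0],[-1,[0,1,0.3],0],[-1,[0,1,0.3],0],[-1,[0,1,0.3],0],[-1,[0,0,0],0]]' 25
```

```text
time: 7.48
tcp_pos: [0.5342, 0.2161, 0.0928]
tcp_rot: [[-0.05, 0.999, 0.003], [0.999, 0.05, -0.004], [-0.004, 0.002, -1.0]]
ft_force: [7.5, -6.9, -0.8]
grip_width: 0.452
grip_force: 25.0
```

```bash
python3 -m jog '[[-1,[-0.5,1,0.8],0],[-1,[-0.5,1,0.8],0],[-1,[-0.5,1,0.8],0],[-1,[0,1,0.8],0],[-1,[0,0,0],0]]' 25
python3 - <<'E'
from h import *
o=r.observe();print(o["tcp_pos"],o["ft_force"],o["ft_torque"])
E
```

```text
time: 8.1
tcp_pos: [0.5309, 0.2199, 0.0929]
tcp_rot: [[-0.05, 0.999, -0.003], [0.999, 0.05, -0.005], [-0.005, -0.003, -1.0]]
ft_force: [5.3, -5.1, -9.2]
grip_width: 0.452
grip_force: 25.0
[0.53089555 0.21985032 0.0929477 ] [ 5.30154036 -5.10487474 -9.18931964] [-1.17849582 -1.18547319  0.2714722 ]
```

```bash
python3 - <<'E'
from h import *
a=r.grab_frame("side")[150:250,225:355,::-1]; b=r.grab_frame("wrist")[:,:,::-1]; c=r.grab_frame("top")[170:270,200:330,::-1]
cv2.imwrite("pics/sd3.png",a);cv2.imwrite("pics/tp3.png",c)
R=lambda i:cv2.resize(i,(400,300),interpolation=cv2.INTER_CUBIC)
cv2.imwrite("pics/v3.png",np.vstack([np.hstack([R(a),R(b)]),np.hstack([R(c),R(cv2.imread("pics/t1.png"))])]))
E
```

```text
(no output)
```

View pics/v3.png

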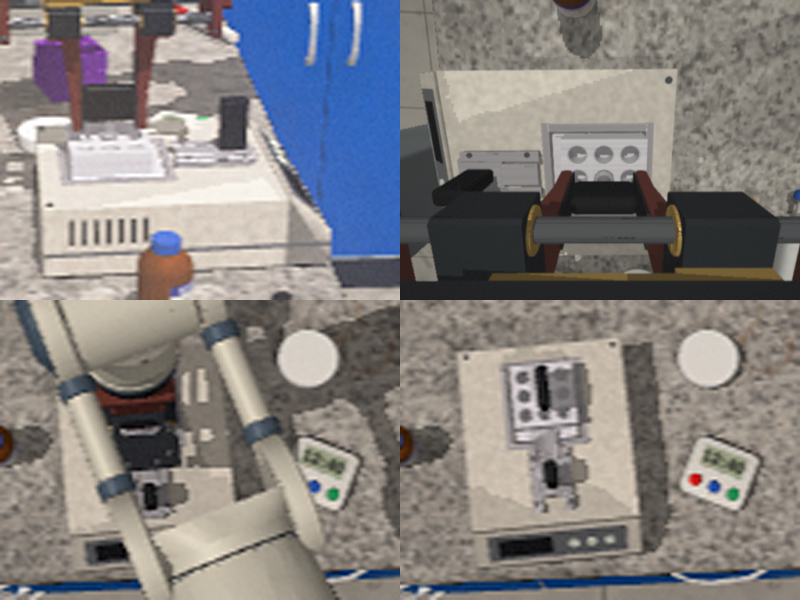

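```bash
python3 - <<'E'
from h import *
o=r.observe();print(o["tcp_pos"],o["ft_force"],o["ft_torque"])
T=wT()
print(onz(ray("wrist",344.3,101.1,T),.06), onz(ray("wrist",(552-400)*1.28,132*1.28,T),.082),onz(ray("wrist",(648-400)*1.28,132*1.28,T),.082))
E
python3 -m jog '[[-1,[0.5,0,-0.5],0],[-1,[0.5,0,-0.5],0],[-1,[0.5,-1,-1],0],[-1,[0.5,-1,0],0],[-1,[0,-1,0],0],[-1,[0,0,0],0]]' 30
```

```text
[0.53090034 0.21983538 0.09297645] [ 5.49126003 -5.57561785 -9.18175978] [-1.18626985 -1.22879097  0.2862054 ]
[0.57746912 0.29430744 0.06      ] [0.49394748 0.25358547 0.082     ] [0.56147609 0.25707719 0.082     ]
time: 9.0
tcp_pos: [0.5312, 0.2187, 0.0928]
tcp_rot: [[-0.052, 0.999, -0.005], [0.999, 0.052, -0.002], [-0.002, -0.006, -1.0]]
ft_force: [-5.9, -1.7, 0.3]
grip_width: 0.454
grip_force: 30.0
```

```bash
python3 -m jog '[[-1,[-1,-0.5,0],1.5],[-1,[0,0,0],1.5],[-1,[0,0,0],0]]' 40; python3 -m jog '[[-1,[0,0,0.5],-1.5],[-1,[0,0,0.5],-1.5],[-1,[0,0,0.5],-1.5],[-1,[0,0,0.5],-1.5]]' 40; python3 -m jog '[[-1,[0,0,0.5],1.5],[-1,[0,0,0.5],1.5],[-1,[0,0,0.5],1.5],[-1,[0,0,0.5],1.5]]' 40; python3 -c "
from h import *
print(r.observe()['ft_torque'])"
```

```text
time: 9.38
tcp_pos: [0.5317, 0.2189, 0.0927]
tcp_rot: [[-0.104, 0.995, -0.002], [0.995, 0.104, -0.0], [0.0, -0.002, -1.0]]
ft_force: [-0.6, 0.6, -7.3]
grip_width: 0.452
grip_force: 40.0
time: 9.88
tcp_pos: [0.5314, 0.218, 0.0942]
tcp_rot: [[0.003, 1.0, -0.003], [1.0, -0.003, -0.002], [-0.002, -0.003, -1.0]]
ft_force: [-0.5, -3.3, -17.6]
grip_width: 0.456
grip_force: 40.0
time: 10.38
tcp_pos: [0.5325, 0.2193, 0.0984]
tcp_rot: [[-0.105, 0.994, 0.001], [0.994, 0.105, 0.001], [0.001, 0.001, -1.0]]
ft_force: [-1.4, 2.7, -17.4]
grip_width: 0.452
grip_force: 40.0
[ 0.75239546 -0.08867291 -0.49266185]
```

```bash
python3 -m jog '[[-1,[0,0,0],-1.5],[-1,[0,0,0],-1.5],[-1,[0,0,0],-1.5],[-1,[0,0,0],-1.5]]' 40
python3 - <<'E'
from h import *
a=r.grab_frame("side")[150:250,225:355,::-1]; b=r.grab_frame("wrist")[60:300,80:400,::-1]
R=lambda i:cv2.resize(i,(400,300),interpolation=cv2.INTER_CUBIC)
cv2.imwrite("pics/v4.png",np.vstack([np.hstack([R(a),R(b)]),np.hstack([R(cv2.imread("pics/sd3.png")),R(a)*0])]))
E
```

```text
time: 10.88
tcp_pos: [0.5324, 0.2182, 0.098]
tcp_rot: [[0.003, 1.0, -0.0], [1.0, -0.003, -0.001], [-0.001, -0.0, -1.0]]
ft_force: [0.4, -3.1, -16.1]
grip_width: 0.457
grip_force: 40.0
```

View pics/v4.png

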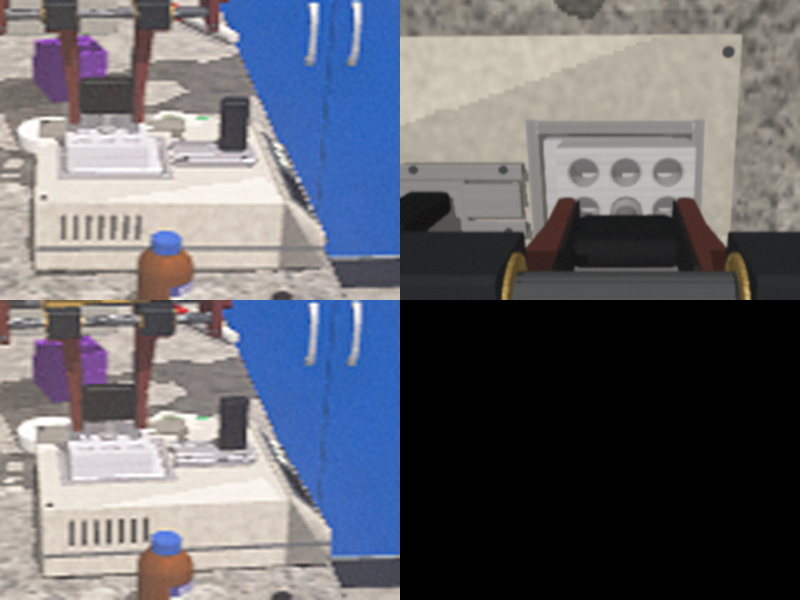

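```bash
cat > chk.py <<'E'
from h import *
import os
o=r.observe();T=wT();g=cv2.cvtColor(r.grab_frame("wrist"),cv2.COLOR_RGB2GRAY)
if not os.path.exists("tpl.png"): cv2.imwrite("tpl.png",g[94:110,334:350])   # back-left screw
t=cv2.imread("tpl.png",0); w=g[30:190,250:440]
m=cv2.matchTemplate(w,t,cv2.TM_CCOEFF_NORMED); _,s,_,(x,y)=cv2.minMaxLoc(m)
R=o["tcp_rot"]; z=T; p=onz(ray("wrist",250+x+8,30+y+8,T),.06)
print("px",250+x+8,30+y+8,round(s,2),"screw mm",np.round(p*1000,1),"tcp",np.round(o["tcp_pos"]*1000,1),"yaw",round(np.degrees(np.arctan2(R[1,1],R[0,1])),2),"F",np.round(o["ft_force"],1),"M",np.round(o["ft_torque"],2))
E
python3 chk.py
python3 -m jog '[[-1,[0,0,-1.5],1],[-1,[0,0,-1.5],1],[-1,[0,0,-1.5],1],[-1,[0,0,-1.5],0],[-1,[0,0,0],0]]' 40; python3 chk.py
```

```text
px 342 102 1.0 screw mm [582.9 290.2  60. ] tcp [532.4 218.5  98. ] yaw -0.13 F [ -0.1  -4.3 -17.3] M [-0.88  0.05  0.35]
time: 11.65
tcp_pos: [0.5328, 0.2199, 0.0953]
tcp_rot: [[-0.051, 0.999, 0.003], [0.999, 0.051, 0.003], [0.003, 0.003, -1.0]]
ft_force: [-5.2, 3.1, 0.0]
grip_width: 0.452
grip_force: 40.0
px 345 101 1.0 screw mm [580.7 294.9  60. ] tcp [532.8 219.9  95.3] yaw 2.93 F [-5.2  3.1  0. ] M [ 0.5   1.13 -1.03]
```

```bash
python3 -m jog '[[-1,[1,-0.5,-1],0],[-1,[0,0,-1],1.5],[-1,[0,0,0],1.5],[-1,[0,0,0],0]]' 40; python3 chk.py
python3 -m jog '[[-1,[0,0,0],-2],[-1,[0,0,0],-2],[-1,[0,0,0],-2],[-1,[0,0,0],0]]' 40; python3 chk.py
```

```text
time: 12.2
tcp_pos: [0.5336, 0.22, 0.0943]
tcp_rot: [[-0.104, 0.995, 0.003], [0.995, 0.104, 0.004], [0.004, 0.004, -1.0]]
ft_force: [-6.1, 3.1, 4.6]
grip_width: 0.456
grip_force: 40.0
px 350 106 0.99 screw mm [580.8 294.8  60. ] tcp [533.6 220.   94.3] yaw 5.96 F [-6.1  3.1  4.6] M [ 0.8   1.66 -1.15]
time: 12.75
tcp_pos: [0.5343, 0.2203, 0.094]
tcp_rot: [[-0.002, 1.0, 0.005], [1.0, 0.002, 0.004], [0.004, 0.005, -1.0]]
ft_force: [-4.4, 3.3, 5.0]
grip_width: 0.454
grip_force: 40.0
px 337 97 0.98 screw mm [580.7 295.2  60. ] tcp [534.3 220.3  94. ] yaw 0.12 F [-4.4  3.3  5. ] M [0.82 0.89 0.96]
```

```bash
python3 -m jog '[[-1,[-0.7,0.5,0.5],2],[-1,[0,0,0.5],2],[-1,[0,0,0.5],2],[-1,[0,0,0.5],-2],[-1,[0,0,0.4],-2],[-1,[0,0,0.4],-2]]' 40; python3 chk.py
python3 -m jog '[[-1,[0,0,0.4],2],[-1,[0,0,0.4],2],[-1,[0,0,0.4],2],[-1,[0,0,0.4],-2],[-1,[0,0,0.4],-2],[-1,[0,0,0.4],-2]]' 40; python3 chk.py
```

```text
time: 13.55
tcp_pos: [0.5338, 0.2195, 0.0935]
tcp_rot: [[-0.001, 1.0, 0.003], [1.0, 0.001, 0.001], [0.001, 0.003, -1.0]]
ft_force: [2.7, 3.5, -4.3]
grip_width: 0.455
grip_force: 40.0
px 339 100 0.99 screw mm [581.3 292.5  60. ] tcp [533.8 219.5  93.5] yaw 0.07 F [ 2.7  3.5 -4.3] M [ 0.79 -0.52  1.09]
time: 14.35
tcp_pos: [0.5322, 0.218, 0.0941]
tcp_rot: [[0.001, 1.0, -0.002], [1.0, -0.001, -0.002], [-0.002, -0.002, -1.0]]
ft_force: [1.1, 0.2, -8.8]
grip_width: 0.452
grip_force: 40.0
px 345 106 0.99 screw mm [583.5 287.4  60. ] tcp [532.2 218.   94.1] yaw -0.06 F [ 1.1  0.2 -8.8] M [ 0.08 -0.24  0.96]
```

```bash
python3 -m jog '[[-1,[0,0,-2],1],[-1,[0,0,-2],1],[-1,[0,0,-2],0],[-1,[0,0,0],0]]' 25; python3 chk.py
python3 -m jog '[[-1,[0,2,0],0],[-1,[0,2,0],0],[-1,[0,2,0],0],[-1,[0,0,0],0]]' 25; python3 chk.py
```

```text
time: 14.9
tcp_pos: [0.5326, 0.219, 0.0927]
tcp_rot: [[-0.034, 0.999, 0.001], [0.999, 0.034, 0.001], [0.001, 0.002, -1.0]]
ft_force: [-6.5, 0.1, 10.6]
grip_width: 0.452
grip_force: 25.0
px 349 111 0.99 screw mm [583.9 287.4  60. ] tcp [532.6 219.   92.7] yaw 1.96 F [-6.5  0.1 10.6] M [-0.19  1.75 -0.62]
time: 15.45
tcp_pos: [0.5328, 0.2222, 0.0928]
tcp_rot: [[-0.033, 0.999, 0.001], [0.999, 0.033, -0.004], [-0.004, 0.001, -1.0]]
ft_force: [-7.4, -9.1, 11.5]
grip_width: 0.455
grip_force: 25.0
px 348 116 0.98 screw mm [583.9 287.4  60. ] tcp [532.8 222.2  92.8] yaw 1.89 F [-7.4 -9.1 11.5] M [-1.89  1.7  -0.22]
```

```bash
python3 -m jog '[[-1,[-1,2,-1],0],[-1,[0,2,-1],0],[-1,[0,2,0],0],[-1,[0,0,0],0]]' 25; python3 chk.py
```

```text
time: 16.0
tcp_pos: [0.5329, 0.2278, 0.0925]
tcp_rot: [[-0.033, 0.999, 0.005], [0.999, 0.033, -0.004], [-0.005, 0.004, -1.0]]
ft_force: [-7.3, -11.6, 16.0]
grip_width: 0.457
grip_force: 25.0
px 347 126 1.0 screw mm [584.  287.2  60. ] tcp [532.9 227.8  92.5] yaw 1.87 F [ -7.3 -11.6  16. ] M [-2.23  1.65 -0.17]
```

```bash
python3 -m jog '[[-1,[-0.5,-4,1],0],[-1,[-0.5,-4,1],0],[-1,[-0.5,-4,1],0],[-1,[0,-2,1],0],[-1,[0,0,1],0]]' 40; python3 chk.py
python3 -m jog '[[-1,[0,1,1],2],[-1,[0,0,1],-4],[-1,[0,0,1],4],[-1,[0,0,0.5],-4],[-1,[0,0,0.5],4],[-1,[0,0,0.5],-4],[-1,[0,0,0],2]]' 40; python3 chk.py
```

```text
time: 16.68
tcp_pos: [0.5322, 0.22, 0.0941]
tcp_rot: [[-0.036, 0.999, 0.007], [0.999, 0.036, 0.007], [0.007, 0.007, -1.0]]
ft_force: [6.1, 10.4, -5.1]
grip_width: 0.453
grip_force: 40.0
px 348 114 0.99 screw mm [583.7 286.9  60. ] tcp [532.2 220.   94.1] yaw 2.07 F [ 6.1 10.4 -5.1] M [ 2.23 -1.14 -0.28]
time: 17.6
tcp_pos: [0.5294, 0.2174, 0.0951]
tcp_rot: [[-0.036, 0.999, -0.003], [0.999, 0.036, -0.001], [-0.001, -0.003, -1.0]]
ft_force: [-1.2, 1.8, -7.7]
grip_width: 0.455
grip_force: 40.0
px 355 121 0.98 screw mm [585.3 280.1  60. ] tcp [529.4 217.4  95.1] yaw 2.05 F [-1.2  1.8 -7.7] M [ 0.47  0.17 -1.18]
```

```bash
python3 -m jog '[[-1,[0,0.5,1],-4],[-1,[0,0,1],4],[-1,[0,0,0.7],-5],[-1,[0,0,0.7],5],[-1,[0,0,0.7],-5],[-1,[0,0,0.7],5],[-1,[0,0,0.7],-5],[-1,[0,0,0],3]]' 40; python3 chk.py
```

```text
time: 18.65
tcp_pos: [0.5281, 0.2176, 0.0983]
tcp_rot: [[-0.001, 1.0, -0.007], [1.0, 0.001, -0.002], [-0.002, -0.007, -1.0]]
ft_force: [-0.6, 3.7, -16.9]
grip_width: 0.455
grip_force: 40.0
px 354 119 0.99 screw mm [586.2 279.4  60. ] tcp [528.1 217.6  98.3] yaw 0.05 F [ -0.6   3.7 -16.9] M [ 0.88  0.1  -0.58]
```

```bash
python3 -m jog '[[-1,[0,0,-1],0],[-1,[0,0,-1],0],[-1,[0,0,0],0]]' 40; python3 chk.py
python3 -m jog '[[-1,[0,0,0],2.5],[-1,[0,0,0.3],-5],[-1,[0,0,0.3],5],[-1,[0,0,0.3],-5],[-1,[0,0,0.3],5],[-1,[0,0,0],-2.5]]' 40; python3 chk.py
```

```text
time: 19.08
tcp_pos: [0.5293, 0.218, 0.0992]
tcp_rot: [[0.001, 1.0, -0.002], [1.0, -0.001, -0.001], [-0.001, -0.002, -1.0]]
ft_force: [-3.0, 1.3, -18.3]
grip_width: 0.455
grip_force: 40.0
px 353 120 0.99 screw mm [587.4 279.1  60. ] tcp [529.3 218.   99.2] yaw -0.05 F [ -3.    1.3 -18.3] M [ 0.23  0.54 -0.05]
time: 19.88
tcp_pos: [0.5305, 0.2175, 0.1018]
tcp_rot: [[0.0, 1.0, 0.001], [1.0, -0.0, -0.002], [-0.002, 0.001, -1.0]]
ft_force: [-1.5, -4.0, -16.5]
grip_width: 0.451
grip_force: 40.0
px 351 120 0.98 screw mm [588.3 278.6  60. ] tcp [530.5 217.5 101.8] yaw -0.03 F [ -1.5  -4.  -16.5] M [-0.58  0.52  0.59]
```

```bash
python3 -m jog '[[-1,[0,0.5,-1.5],0],[-1,[0,0.5,-1.5],0],[-1,[0,0,-1],0]]' 40; python3 chk.py
python3 -m jog '[[-1,[0,0,-1],0],[-1,[0,0,-1],0]]' 40; python3 chk.py
```

```text
time: 20.3
tcp_pos: [0.5314, 0.2186, 0.0996]
tcp_rot: [[0.001, 1.0, 0.004], [1.0, -0.001, -0.001], [-0.001, 0.004, -1.0]]
ft_force: [-0.3, -5.6, -5.6]
grip_width: 0.454
grip_force: 40.0
px 351 122 0.99 screw mm [588.8 278.5  60. ] tcp [531.4 218.6  99.6] yaw -0.06 F [-0.3 -5.6 -5.6] M [-1.16  0.33  0.42]
time: 20.6
tcp_pos: [0.5315, 0.2189, 0.0995]
tcp_rot: [[0.001, 1.0, 0.005], [1.0, -0.001, 0.0], [0.0, 0.005, -1.0]]
ft_force: [-3.5, -5.6, 2.0]
grip_width: 0.454
grip_force: 40.0
px 350 123 0.98 screw mm [588.4 278.3  60. ] tcp [531.5 218.9  99.5] yaw -0.05 F [-3.5 -5.6  2. ] M [-1.26  1.13  0.41]
```

```bash
python3 -m jog '[[-1,[-0.5,-1,1.5],2.5],[-1,[0,0,1.5],-5],[-1,[0,0,1],5],[-1,[0,0,0.7],-5],[-1,[0,0,0.5],5],[-1,[0,0,0.3],-5],[-1,[0,0,0.3],5],[-1,[0,0,0],-5],[-1,[0,0,0],5],[-1,[0,0,0],-2.5]]' 40; python3 chk.py
python3 -m jog '[[-1,[0,0,-1],0],[-1,[0,0,-1],0],[-1,[0,0,-1],0]]' 40; python3 chk.py
```

```text
time: 21.9
tcp_pos: [0.5292, 0.2187, 0.1008]
tcp_rot: [[-0.0, 1.0, -0.001], [1.0, 0.0, 0.0], [0.0, -0.001, -1.0]]
ft_force: [-2.3, -1.6, -18.2]
grip_width: 0.457
grip_force: 40.0
px 350 119 0.99 screw mm [585.9 280.4  60. ] tcp [529.2 218.7 100.8] yaw 0.0 F [ -2.3  -1.6 -18.2] M [-0.28  0.28  0.48]
time: 22.32
tcp_pos: [0.5294, 0.219, 0.1005]
tcp_rot: [[0.0, 1.0, 0.001], [1.0, -0.0, 0.002], [0.002, 0.001, -1.0]]
ft_force: [-8.6, -1.9, -2.3]
grip_width: 0.46
grip_force: 40.0
px 350 120 0.97 screw mm [586.1 280.2  60. ] tcp [529.4 219.  100.5] yaw -0.01 F [-8.6 -1.9 -2.3] M [-0.18  1.7   0.02]
```

```bash
python3 -m jog '[[-1,[-1,4,1],2],[-1,[0,4,1],-4],[-1,[0,0,0.5],4],[-1,[0,-6,0.5],-4],[-1,[0,-6,0.5],4],[-1,[0,-4,0.5],-4],[-1,[0,0,0.3],4],[-1,[0,6,0.3],-4],[-1,[0,6,0.3],4],[-1,[0,4,0],-4],[-1,[0,-4,0],2],[-1,[0,-4,0],0]]' 40; python3 chk.py
python3 -m jog '[[-1,[0,0,-1],0],[-1,[0,0,-1],0]]' 40; python3 chk.py
```

```text
time: 23.88
tcp_pos: [0.5288, 0.2194, 0.1027]
tcp_rot: [[0.0, 1.0, 0.001], [1.0, -0.0, 0.002], [0.002, 0.001, -1.0]]
ft_force: [-0.5, 3.0, -17.5]
grip_width: 0.45
grip_force: 40.0
px 345 113 0.98 screw mm [582.8 284.8  60. ] tcp [528.8 219.4 102.7] yaw -0.02 F [ -0.5   3.  -17.5] M [ 0.91 -0.16 -0.47]
time: 24.18
tcp_pos: [0.5291, 0.2185, 0.1023]
tcp_rot: [[0.001, 1.0, 0.002], [1.0, -0.001, 0.001], [0.001, 0.002, -1.0]]
ft_force: [-0.6, 0.3, -8.5]
grip_width: 0.451
grip_force: 40.0
px 344 113 0.98 screw mm [582.4 283.8  60. ] tcp [529.1 218.5 102.3] yaw -0.08 F [-0.6  0.3 -8.5] M [ 0.64  0.49 -0.34]
```

```bash
python3 -m jog '[[-1,[0,4,1],2],[-1,[0,4,0.5],-4],[-1,[0,0,0.5],4],[-1,[0,-6,0.3],-4],[-1,[0,-6,0.3],4],[-1,[0,-4,0.3],-4],[-1,[0,0,0.3],4],[-1,[0,6,0.3],-4],[-1,[0,6,0.3],4],[-1,[0,4,0.3],-4],[-1,[0,0,0.3],4],[-1,[0,-6,0],-4],[-1,[0,-6,0],4],[-1,[0,-4,0],-4],[-1,[0,4,0],2],[-1,[0,4,0],0]]' 40; python3 chk.py
python3 -m jog '[[-1,[0,0,-1],0],[-1,[0,0,-1],0]]' 40; python3 chk.py
```

```text
time: 26.22
tcp_pos: [0.5283, 0.2178, 0.1046]
tcp_rot: [[-0.001, 1.0, -0.001], [1.0, 0.001, -0.002], [-0.002, -0.001, -1.0]]
ft_force: [-0.4, -2.8, -18.3]
grip_width: 0.453
grip_force: 40.0
px 341 115 0.99 screw mm [580.  281.9  60. ] tcp [528.3 217.8 104.6] yaw 0.07 F [ -0.4  -2.8 -18.3] M [-0.63 -0.05  0.45]
time: 26.52
tcp_pos: [0.5287, 0.2184, 0.1038]
tcp_rot: [[0.0, 1.0, 0.0], [1.0, -0.0, -0.0], [-0.0, 0.0, -1.0]]
ft_force: [-1.0, -2.1, -12.2]
grip_width: 0.455
grip_force: 40.0
px 341 115 0.99 screw mm [580.4 282.5  60. ] tcp [528.7 218.4 103.8] yaw -0.02 F [ -1.   -2.1 -12.2] M [-0.44  0.48  0.45]
```

```bash
python3 -m jog '[[-1,[0,5,0.5],3],[-1,[0,-10,0.5],-6],[-1,[0,10,0.5],6],[-1,[0,-10,0.3],-6],[-1,[0,10,0.3],6],[-1,[0,-10,0.3],-6],[-1,[0,10,0.3],6],[-1,[0,-10,0.3],-6],[-1,[0,10,0.3],6],[-1,[0,-10,0.3],-6],[-1,[0,5,0],3],[-1,[0,0,-0.5],0],[-1,[0,0,-1],0]]' 40; python3 chk.py
```

```text
time: 28.2
tcp_pos: [0.5296, 0.2188, 0.1089]
tcp_rot: [[0.002, 1.0, 0.004], [1.0, -0.002, 0.002], [0.002, 0.004, -1.0]]
ft_force: [-2.7, -1.6, 5.5]
grip_width: 0.457
grip_force: 40.0
px 336 116 0.96 screw mm [579.8 282.2  60. ] tcp [529.6 218.8 108.9] yaw -0.1 F [-2.7 -1.6  5.5] M [-0.46  0.92 -0.19]
```

```bash
python3 -m jog '[[-1,[0,5,1.2],3],[-1,[0,-10,1],-6],[-1,[0,10,1],6],[-1,[0,-10,0.5],-6],[-1,[0,10,0.5],6],[-1,[0,-10,0.5],-6],[-1,[0,10,0.3],6],[-1,[0,-10,0.3],-6],[-1,[0,5,0],3],[-1,[0,0,0],0]]' 40; python3 chk.py
```

```text
time: 29.5
tcp_pos: [0.5292, 0.2181, 0.1117]
tcp_rot: [[0.002, 1.0, 0.002], [1.0, -0.002, -0.0], [0.0, 0.002, -1.0]]
ft_force: [-0.4, -2.1, -3.8]
grip_width: 0.452
grip_force: 40.0
px 334 117 0.97 screw mm [578.6 280.8  60. ] tcp [529.2 218.1 111.7] yaw -0.13 F [-0.4 -2.1 -3.8] M [-0.6   0.19 -0.5 ]
```

```bash
python3 -m jog '[[-1,[0,3,1],3],[-1,[0,-6,1],-6],[-1,[0,6,1],6],[-1,[0,-6,1],-6],[-1,[0,3,0.5],3],[-1,[0,0,0.5],0],[-1,[0,0,0],0]]' 40; python3 chk.py
```

```text
time: 30.42
tcp_pos: [0.5291, 0.2184, 0.1166]
tcp_rot: [[0.002, 1.0, 0.002], [1.0, -0.002, 0.0], [0.0, 0.002, -1.0]]
ft_force: [0.4, -2.1, -1.9]
grip_width: 0.449
grip_force: 40.0
px 330 112 0.96 screw mm [576.7 284.2  60. ] tcp [529.1 218.4 116.6] yaw -0.11 F [ 0.4 -2.1 -1.9] M [-0.5  -0.03  0.05]
```

```bash
python3 -m jog '[[-1,[0,0,2],0],[-1,[0,0,2],0],[-1,[0,0,2],0],[-1,[0,0,2],0],[-1,[0,0,4],0],[-1,[0,0,4],0],[-1,[0,0,4],0],[-1,[0,0,5],0],[-1,[0,0,0],0],[-1,[0,0,0],0]]' 40; python3 chk.py; python3 - <<'E'
from h import *
a=r.grab_frame("side")[140:260,225:355,::-1]; b=r.grab_frame("wrist")[:,:,::-1]; c=r.grab_frame("top")[170:270,200:330,::-1]
R=lambda i:cv2.resize(i,(400,300),interpolation=cv2.INTER_CUBIC)
cv2.imwrite("pics/v5.png",np.vstack([np.hstack([R(a),R(b)]),np.hstack([R(c),R(cv2.imread("pics/t1.png"))])]))
E
```

```text
time: 31.72
tcp_pos: [0.5286, 0.2183, 0.1408]
tcp_rot: [[0.001, 1.0, -0.0], [1.0, -0.001, -0.0], [-0.0, -0.0, -1.0]]
ft_force: [-0.4, -0.2, -4.4]
grip_width: 0.448
grip_force: 40.0
px 324 111 0.92 screw mm [576.7 284.6  60. ] tcp [528.6 218.3 140.8] yaw -0.06 F [-0.4 -0.2 -4.4] M [-0.03  0.   -0.03]
```

View pics/v5.png

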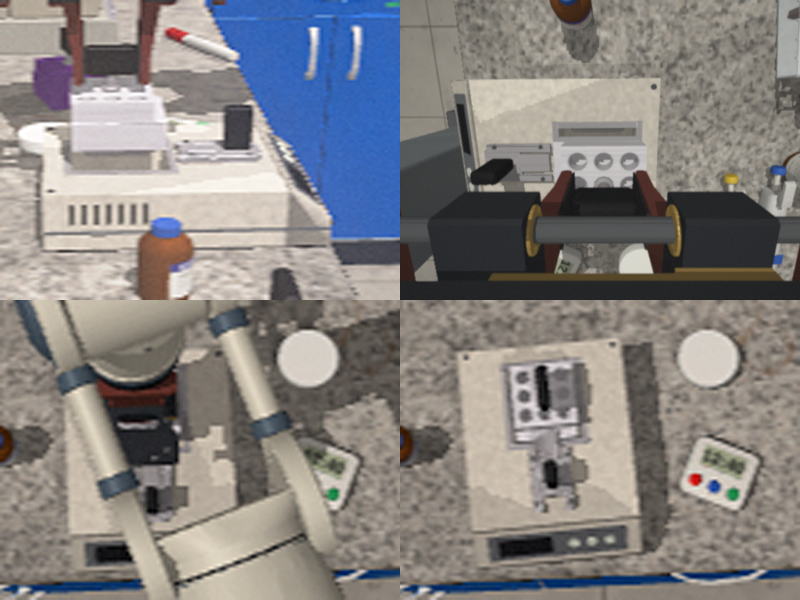

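```bash
python3 - <<'E'
from h import *
a=r.grab_frame("side")[165:215,240:290,::-1]; b=r.grab_frame("wrist")[140:265,180:330,::-1]
cv2.imwrite("pics/v6.png",np.hstack([cv2.resize(a,(300,375),interpolation=cv2.INTER_CUBIC),cv2.resize(b,(450,375),interpolation=cv2.INTER_CUBIC)]))
def pr(n,p,T):
    m=r.camera_model(n);f=192/np.tan(np.radians(m["vertical_fov"]/2));q=np.linalg.inv(T)@np.append(p,1)
    return m["cx"]+f*q[0]/-q[2], m["cy"]-f*q[1]/-q[2]
T=wT();o=r.observe();g=o["tcp_pos"]+[0,0,.019]
for th in(-.15,-.07,0,.07,.15):
    c,s=np.cos(th),np.sin(th);Rx=np.array([[1,0,0],[0,c,-s],[0,s,c]])
    P=[g+Rx@np.array(v) for v in((-.041,.03,-.03),(.031,.03,-.03),(-.041,.03,-.08),(.031,.03,-.08))]
    print(th,[tuple(np.round((np.array(pr("wrist",p,T))-[180,140])*3+[300,0],0)) for p in P],[tuple(np.round((np.array(pr("side",p,r.camera_model("side")["T"]))-[240,165])*[6,7.5],0)) for p in P])
E
```

```text
-0.15 [(np.float64(320.0), np.float64(137.0)), (np.float64(698.0), np.float64(137.0)), (np.float64(368.0), np.float64(120.0)), (np.float64(665.0), np.float64(120.0))] [(np.float64(230.0), np.float64(119.0)), (np.float64(41.0), np.float64(123.0)), (np.float64(227.0), np.float64(257.0)), (np.float64(43.0), np.float64(261.0))]
-0.07 [(np.float64(317.0), np.float64(126.0)), (np.float64(701.0), np.float64(126.0)), (np.float64(365.0), np.float64(95.0)), (np.float64(666.0), np.float64(95.0))] [(np.float64(231.0), np.float64(116.0)), (np.float64(41.0), np.float64(120.0)), (np.float64(228.0), np.float64(261.0)), (np.float64(43.0), np.float64(265.0))]
0 [(np.float64(314.0), np.float64(117.0)), (np.float64(703.0), np.float64(117.0)), (np.float64(363.0), np.float64(73.0)), (np.float64(668.0), np.float64(73.0))] [(np.float64(231.0), np.float64(113.0)), (np.float64(41.0), np.float64(116.0)), (np.float64(229.0), np.float64(263.0)), (np.float64(43.0), np.float64(267.0))]
0.07 [(np.float64(310.0), np.float64(109.0)), (np.float64(705.0), np.float64(109.0)), (np.float64(360.0), np.float64(51.0)), (np.float64(670.0), np.float64(51.0))] [(np.float64(232.0), np.float64(108.0)), (np.float64(41.0), np.float64(112.0)), (np.float64(231.0), np.float64(264.0)), (np.float64(43.0), np.float64(268.0))]
0.15 [(np.float64(306.0), np.float64(100.0)), (np.float64(708.0), np.float64(100.0)), (np.float64(356.0), np.float64(26.0)), (np.float64(673.0), np.float64(26.0))] [(np.float64(233.0), np.float64(103.0)), (np.float64(41.0), np.float64(107.0)), (np.float64(232.0), np.float64(263.0)), (np.float64(43.0), np.float64(267.0))]
```

View pics/v6.png

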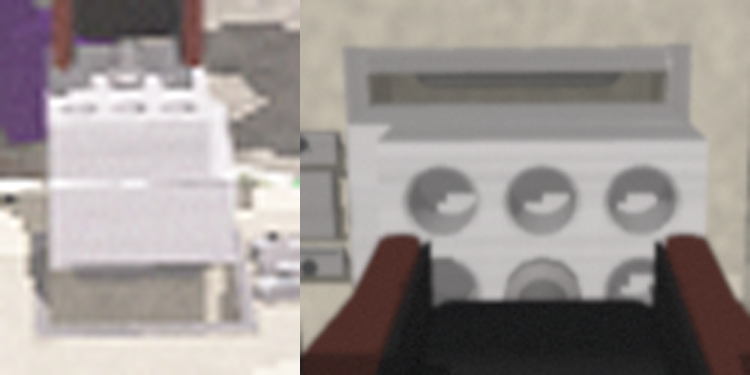

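The block is out and hangs free (4.4 N), catch still back, heater standing. Block face edges at rows ~104/137 of the right half (72–90 expected level ones differ) show a lean of roughly 0.07–0.1 rad towards +y; I will nudge it upright against the well's wall.

```bash
python3 -m jog '[[-1,[0,0,-5],0],[-1,[0,0,-5],0],[-1,[0,0,-5],0],[-1,[0,0,-5],0],[-1,[0,0,-4],0],[-1,[0,0,0],0]]' 25; python3 -m jog '[[-1,[0,-2,0],0],[-1,[0,-2,0],0],[-1,[0,0,0],0]]' 25; python3 chk.py
```

```text
time: 32.78
tcp_pos: [0.5285, 0.2181, 0.1166]
tcp_rot: [[0.001, 1.0, -0.0], [1.0, -0.001, -0.0], [-0.0, -0.0, -1.0]]
ft_force: [-0.8, -0.9, -4.2]
grip_width: 0.455
grip_force: 25.0
time: 33.15
tcp_pos: [0.5286, 0.2152, 0.1174]
tcp_rot: [[0.0, 1.0, 0.001], [1.0, -0.0, 0.002], [0.002, 0.001, -1.0]]
ft_force: [-0.9, 4.4, -2.7]
grip_width: 0.453
grip_force: 25.0
px 331 107 0.97 screw mm [576.8 284.4  60. ] tcp [528.6 215.2 117.4] yaw -0.02 F [-0.9  4.4 -2.7] M [1.06 0.15 0.08]
```

```bash
python3 -m jog '[[-1,[0,-2,0],0],[-1,[0,-1,0],0],[-1,[0,0,0],0]]' 25; python3 chk.py
```

```text
time: 33.58
tcp_pos: [0.5287, 0.2123, 0.1181]
tcp_rot: [[0.0, 1.0, 0.001], [1.0, -0.0, 0.002], [0.002, 0.001, -1.0]]
ft_force: [-1.0, 6.0, 1.1]
grip_width: 0.458
grip_force: 25.0
px 331 102 0.95 screw mm [576.9 284.8  60. ] tcp [528.7 212.3 118.1] yaw -0.01 F [-1.   6.   1.1] M [1.14 0.36 0.04]
```

```bash
python3 -m jog '[[-1,[0,-1.5,0],0],[-1,[0,0,0],0],[-1,[0,3,1],0],[-1,[0,2,2],0],[-1,[0,0,4],0],[-1,[0,0,5],0],[-1,[0,0,5],0],[-1,[0,0,5],0],[-1,[0,0,2],0],[-1,[0,0,0],0],[-1,[0,0,0],0]]' 40; python3 chk.py; python3 - <<'E'
from h import *
T=wT();o=r.observe();g=o["tcp_pos"]+[0,0,.019]
im=cv2.cvtColor(r.grab_frame("wrist"),cv2.COLOR_RGB2GRAY); p=im[150:200,265:295].mean(1)
print(np.round(p).astype(int))
m=r.camera_model("wrist");f=192/np.tan(np.radians(m["vertical_fov"]/2))
for th in(-.15,-.1,-.05,0,.05,.1):
    c,s=np.cos(th),np.sin(th);Rx=np.array([[1,0,0],[0,c,-s],[0,s,c]]);rows=[]
    for v in((0,.03,-.03),(0,.03,-.08)):
        q=np.linalg.inv(T)@np.append(g+Rx@np.array(v),1); rows.append(m["cy"]+f*q[1]/q[2])
    print(th,np.round(rows,1))
E
```

```text
time: 35.0
tcp_pos: [0.5285, 0.2148, 0.1407]
tcp_rot: [[0.001, 1.0, -0.0], [1.0, -0.001, -0.0], [-0.0, -0.0, -1.0]]
ft_force: [0.1, -0.2, -4.4]
grip_width: 0.452
grip_force: 40.0
px 324 106 0.92 screw mm [576.3 284.7  60. ] tcp [528.5 214.8 140.7] yaw -0.05 F [ 0.1 -0.2 -4.4] M [-0.1   0.03  0.02]
[169 156 148 145 143 143 145 143 133 113  96  96 100  99 101 106 108 108
 113 127 141 147 148 148 149 150 152 151 149 148 147 148 152 162 179 192
 194 194 191 189 188 190 188 178 167 157 151 148 146 144]
-0.15 [185.8 180.1]
-0.1 [183.4 174.7]
-0.05 [181.2 169.4]
0 [179.1 164.2]
0.05 [177.1 158.9]
0.1 [175.2 153.7]
```

```bash
python3 -c "
from workcell import r
print(r.sign_off())"
```

```text
the job is handed in; nothing more can be done
None
```

I handed the job in at about 35 s. The catch is drawn back, the block is rocked out and held about 20 mm above its well, nearly level (about 0.01–0.04 rad by the wrist camera), and the heater is standing about 1 cm from its starting place. I never moved the bottle, timer or dish. The hand-in gave no verdict.

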